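# Walk the heavy pump unit home into its dock

### The job

Park the heavy blue pump unit in its aluminium dock: push on the yellow knobs of its near face, left and right corner in turn, so that it swings ahead little by little, until it stands fully home and square between the side rails, its rear face flush against the fence at both ends and both orange sprung buffers pressed in. Its sheet-metal case dents, so never push it harder than 22 N (it is too heavy for one straight push at the middle), never let it slew more than 30 degrees from the dock's direction, keep all its feet on the table, and leave the other things on the counter where they are.

Things in the scene. Friction and masses are not known exactly. Their poses are not given: they have to be found in the camera images.
- pump: heavy blue pump unit: loose box 120 (x) by 240 (y) by 80 high, 4.2 kg and friction 0.6 (both hidden, vary by 5 %), black top plate, four rubber feet at x +-30, y +-50; the case starts 10 mm above the table. Origin: centre of the underside, at table height; x points from the near face (x = -60, with two yellow knobs) to the rear face (x = +60), y to its left. Pushed at mid-face it needs 22 to 27 N to slide
- knob_left (a point): foremost point, half-way up, of the yellow springy rubber knob at the left corner of the pump's near face: upright round stud of radius 12, z 25 to 49, standing 22 mm off the face, smooth; the point is at pump x -82, y +105, z 37. A push here needs 9 to 16 N: the pump turns about a point some 55 mm beyond its middle, which advances a third as much as this knob; the other end goes back
- knob_right (a point): the same for the knob at the right corner of the near face: pump x -82, y -105, z 37 mm
- dock: fixed aluminium dock: rear fence 360 wide, 60 high, 22 thick, and two side rails 22 high, 14 thick, that run 110 mm out from the fence towards the robot, 320 mm clear between them. Origin: on the table under the middle of the fence's front face; x points into the fence (the way the pump goes), y left. Two orange buffers (20 mm round, y +-75, z 36) stand 6 mm proud of the rigid fence on 150 N/m springs with no catch (0.9 N each when flush); their tails come out behind
- rear_left (a point): point on the pump's rear face near its left edge, at pump x +60, y +105, z 36 mm; axes as the pump's. Home: on the fence's front face (dock x = 0)
- rear_right (a point): the same near the right edge of the rear face: pump x +60, y -105, z 36 mm
- spice_jar: bystander: lidded glass jar, 66 across, 95 high, beside the pump; origin centre of underside
- bowl: bystander: white bowl, 110 across, 50 high, on the pump's other side; origin centre of underside
- dark_bottle: bystander: dark bottle, 70 across, 220 high, at the left; origin centre of underside
- saucer: bystander: white plate, 150 across, 16 high, at the left; origin centre of underside
- spatula: bystander: spatula lying on the wooden board at the right; origin at its underside

How it is judged (in metres and radians):
At the end, for the whole second after the job is handed in: both ends of the pump's rear face stand within 3 mm of the fence, so that it is square to it and both buffers are pressed in; the pump stands upright on the table between the rails, within 30 mm of the middle, at rest (x of each of rear_left, rear_right in the frame of dock above -0.003 m and x of pump in the frame of dock below -0.055 m and y of pump in the frame of dock between -0.03 and 0.03 m and angle between pump's own z axis and vertical below 0.03 rad and height (world z) of pump below 0.004 m and linear speed of pump below 0.005 m/s); the robot touches nothing.
It fails at once if the pump is pushed harder than 22 N (contact force between any of the fingers, the arm and pump above 22 N).
It fails at once if the pump slews more than 30 degrees from the dock's direction (angle between the x axis of pump and the x axis of dock, either way round above 0.5236 rad).
It fails at once if the pump is tipped or lifted off its feet (angle between pump's own z axis and vertical above 0.06 rad or height (world z) of pump above 0.008 m).
It fails at once if a bystander is disturbed (moved 15 mm) (distance of any of spice_jar, bowl, dark_bottle, saucer, spatula from where it was at the start of the episode above 0.015 m).
It also fails if it takes over 72 s, if anything falls off the work surface, if the arm or the gripper's body presses on something with over 40 N, if the wrist force passes 120 N, or if a joint passes its speed limit or range.

### The arm

A 6-joint arm with a two-finger parallel gripper is mounted at the origin on the work surface. World frame = base frame: x ahead of the robot, y to its left, z up, the work surface at z = 0. Lengths are in m, angles in degrees, forces in N, time in s.
With the tool pointing down it reaches from about 0.4 to 0.825 m from the base axis. Payload 7 kg.
Tool frame: the origin (TCP) lies midway between the tips of the shut fingers; the grasp point (between the pads) lies 19 mm behind it (ctrl.hold_point_z is the distance from the TCP to the grasp point, in m); z points along the fingers, y is the line along which they close (so a half turn about z gives the same grasp; the last joint's range is limited). The gripper opens to 88 mm and grips with 3 to 60 N. Pads are 19 mm wide; open, the fingers measure 130 mm over their backs; the gripper's body (78 mm by 193 mm) begins 47 mm behind the grasp point.
Start: joints at [-47.951, 20.546, 0.682, 0, -70.136, -16.507], TCP at [0.291, -0.609, 0.227] pointing down, gripper open.
Joint ranges: [-176.03, 176.03], [-82.01, 121.73], [-58.28, 71.71], [-173.87, 95.51], [-174.79, -0.11], [-173.66, 173.66]. Speed limits (degrees/s): [136.94, 136.94, 172.46, 180, 180, 180].

### API

Orientations are given as [roll, pitch, yaw] about the fixed x, y, z axes, in that order (R = Rz(yaw) Ry(pitch) Rx(roll)).
In Python, from plant import ctrl gives the robot as it stands.
- The arm moves only by the tool apply_moves, never from a script. Its argument "deltas" is a list of rows, each an object with "fingers": the finger opening in mm, from 0 to 87.6; "delta_pos": the shift along the tool's x, y, z in mm, a list of three; "angular": the turn, a rotation vector about the tool's x, y, z in degrees, a list of three. A call has 1 to 10 rows; each row is the pose to reach, as a shift and turn from the pose commanded when the call began, along the tool's axes at that moment; what a row does not reach only later rows make up. A row lasts 1/10 s, in which the tool goes at most 50 mm and 8.59 degrees, less where a joint would pass 70% of its speed; a pose out of reach is approached as far as the arm can. A call with a gripper value outside its range is refused whole. The fingers move at their own pace and stop on an object; the grip force is fixed at half the most. Time passes only in rows, so rows that repeat a pose let the fingers close. It gives the time, the measured TCP pose, the force, the opening and the grip force at its end, in the units of the state.
- ctrl.get_obs(): the state, without advancing time (a new reading comes with each control period).
- ctrl.snapshot(name): name is "scene" or "top"; returns the picture (480x640x3 uint8, red, green, blue); there is no depth.
- ctrl.camera_params(name): a dict with "fx", "fy", "cx", "cy" (pixels), "dist_coeffs" ([k1, k2, p1, p2, k3] as OpenCV has them; the pictures are not rectified), "cam_to_world" (4x4, takes a point from camera to world coordinates). Camera axes: x right, y up, looking along -z (the intrinsics and any distortion apply to the point x, -y, -z); pixel columns grow to the right and rows downward; lengths in m; the calibration is good to about 2 mm. A picture is of the moment at which its call begins. camera_params takes no time and is no camera call.
- ctrl.close_job(): hands the job in; it is judged then, once.
The state is a dict: "clock": time; "joint_pos": joint angles; "qvel": joint speeds; "tau": joint torques, N m; "tool_pos": TCP position; "orientation": TCP orientation; "force": force on the tool from outside, world axes, zero at the start; "moment": the same for the moment, N m; "opening": finger opening in m; "gripper_force": force on a finger pad.
Only numpy, scipy, OpenCV 4.12 (cv2) and the standard library are available. Lean on these libraries where they do the work, as an engineer would, in place of code of your own. Each camera call takes 0.05 s, during which the arm holds its last target. There are 200 camera calls.

## Working session

There is one attempt and no reset: what is moved stays moved. The work goes in short steps, Python scripts to look and compute and a tool call to move; the robot and the scene stay as the last step left them, time stands still between calls to the robot, and variables do not carry over. Pictures are saved under pics/ and viewed, at most 10 in all, crops included, and the job is handed in when it is done.

Besides the shell and the picture viewer there is one more tool, called after "Request:" as a command line: name --argument value ..., lists and objects as JSON in quotes. apply_moves: Moves the arm, as the interface text tells. Its arguments: {"type":"object","properties":{"deltas":{"type":"array"}},"required":["deltas"]}

```bash
mkdir -p pics; ls; python3 - <<'E'
from plant import ctrl
import cv2,numpy as np
o=ctrl.get_obs()
print({k:np.round(v,3) for k,v in o.items()})
for n in("top","scene"):
    cv2.imwrite(f"pics/{n}0.png",ctrl.snapshot(n)[:,:,::-1])
    p=ctrl.camera_params(n);print(n,p)
E
```

```text
pics
{'clock': np.float64(0.0), 'joint_pos': array([-4.7951e+01,  2.0591e+01,  6.3100e-01, -2.1000e-02, -7.0137e+01,
       -1.6507e+01]), 'qvel': array([-0.003,  0.033,  0.044,  0.032, -0.039,  0.097]), 'tau': array([ 0.0000e+00, -5.8272e+01,  2.9305e+01,  6.9970e+00,  7.0000e-03,
       -0.0000e+00]), 'tool_pos': array([ 0.291, -0.609,  0.226]), 'orientation': array([ 1.79901e+02, -8.00000e-03, -1.54465e+02]), 'force': array([ 0.159,  0.832, -0.053]), 'moment': array([0.035, 0.008, 0.037]), 'gripper_force': np.float64(0.0), 'opening': np.float64(0.088)}
top {'fx': 582.907109591122, 'fy': 582.907109591122, 'cx': 314.0159796063972, 'cy': 241.2624687092266, 'dist_coeffs': array([-0.15311373,  0.        ,  0.        ,  0.        ,  0.        ]), 'cam_to_world': array([[ 0.00770116,  0.99089097, -0.13444621,  0.30341705],
       [-0.99984688,  0.00551758, -0.01660632, -0.0236747 ],
       [-0.01571324,  0.13455351,  0.99078173,  1.66877448],
       [ 0.        ,  0.        ,  0.        ,  1.        ]])}
scene {'fx': 444.5887093173723, 'fy': 444.5887093173723, 'cx': 320.1053667490244, 'cy': 246.6053575189937, 'dist_coeffs': array([-0.10885479,  0.        ,  0.        ,  0.        ,  0.        ]), 'cam_to_world': array([[-0.83002848, -0.293093  ,  0.47449891,  1.07038612],
       [ 0.55735639, -0.46666992,  0.68671176,  0.73835815],
       [ 0.02016396,  0.83445532,  0.55070658,  0.67328974],
       [ 0.        ,  0.        ,  0.        ,  1.        ]])}
```

View pics/top0.png

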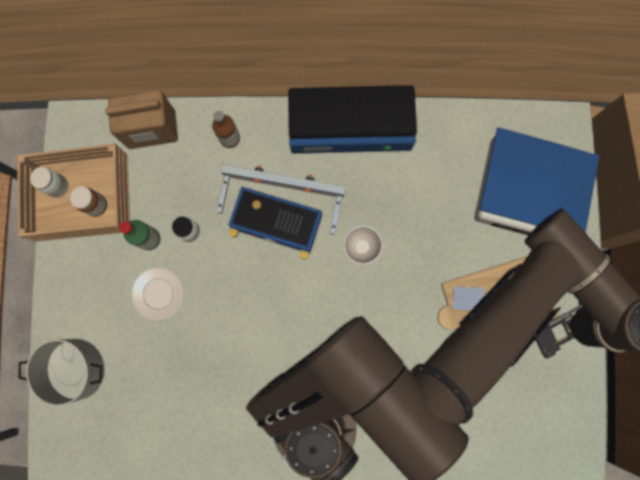

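View pics/scene0.png

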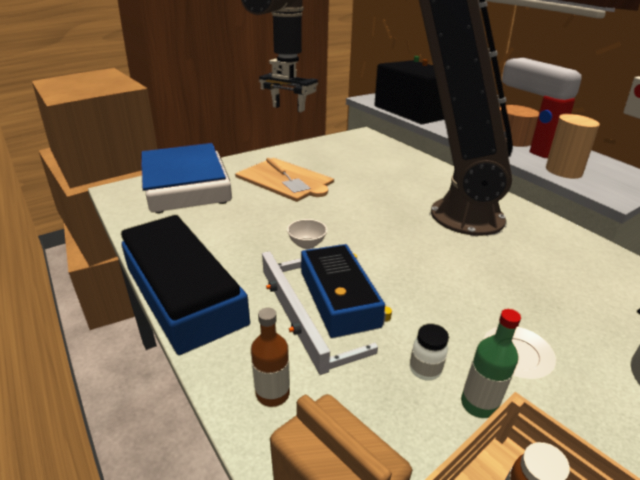

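The top view shows the pump at about (276,219), its knobs at (234,233) and (304,255), and the fence running from (222,170) to (344,192). The jar is at (184,228), the bowl at (363,245), and the arm is clear of the dock. Next I'll take an enlarged crop for a precise fit.

```bash
cat > h.py <<'E'
import cv2,numpy as np
from plant import ctrl
def cam(n="top"):
    p=ctrl.camera_params(n);K=np.array([[p['fx'],0,p['cx']],[0,p['fy'],p['cy']],[0,0,1.]])
    return K,p['dist_coeffs'],p['cam_to_world']
def px2w(uv,z,n="top"):
    K,d,T=cam(n);uv=np.atleast_2d(np.float64(uv)).reshape(-1,1,2)
    q=cv2.undistortPoints(uv,K,d).reshape(-1,2)
    r=np.c_[q[:,0],-q[:,1],-np.ones(len(q))]@T[:3,:3].T
    return T[:3,3]+r*((z-T[2,3])/r[:,2])[:,None]
def w2px(P,n="top"):
    K,d,T=cam(n);c=(np.atleast_2d(P)-T[:3,3])@T[:3,:3]*[1,-1,-1]
    return cv2.projectPoints(c,np.zeros(3),np.zeros(3),K,d)[0].reshape(-1,2)
E
python3 - <<'E'
from h import *
im=ctrl.snapshot("top")[:,:,::-1].copy()
c=im[150:280,170:400]
cv2.imwrite("pics/c0.png",cv2.resize(c,None,fx=3.4,fy=3.4,interpolation=cv2.INTER_CUBIC))
hsv=cv2.cvtColor(c,cv2.COLOR_BGR2HSV)
m=cv2.inRange(hsv,(18,120,100),(32,255,255));n,l,s,ce=cv2.connectedComponentsWithStats(m)
for i in range(1,n):
    if s[i,4]>8: print('yel',s[i],ce[i]+[170,150],px2w(ce[i]+[170,150],.049)[0])
print(px2w([[184,228],[363,243]],.05), px2w([157,294],0.01),px2w([128,229],.2))
E
```

```text
yel [82 50  9  9 59] [256.         204.37288136] [0.62800849 0.16904873 0.049     ]
yel [60 79  8  8 45] [233.06666667 232.64444444] [0.5465111  0.23237209 0.049     ]
yel [130 101   8   8  45] [303.64444444 254.53333333] [0.48559411 0.03219935 0.049     ]
[[ 0.55908434  0.37355574  0.05      ]
 [ 0.51893266 -0.13380388  0.05      ]] [[0.37241085 0.45608624 0.01      ]] [[0.53227408 0.48599923 0.2       ]]
```

View pics/c0.png

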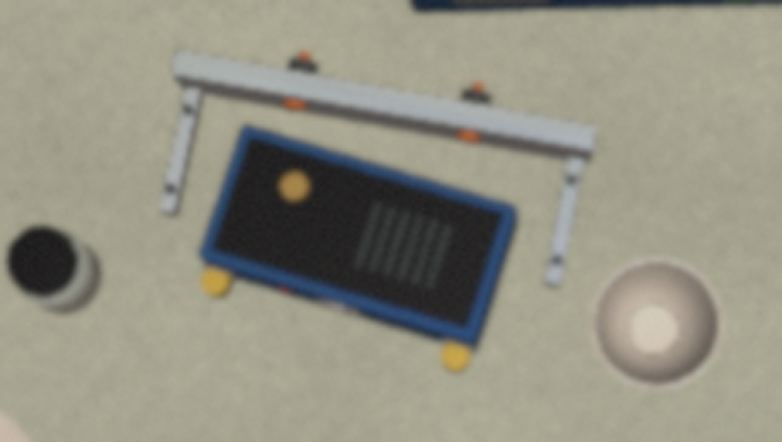

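The crop shows the fence's top-face front edge running from about (176,78) to (592,150), rail tips at (169,212) and (553,285), and knobs at (215,281) and (455,356). I'll check the fit with an overlay.

```bash
cat >> h.py <<'E'
def knobs(im):
    c=im[130:300,180:350];hsv=cv2.cvtColor(c,cv2.COLOR_BGR2HSV)
    m=cv2.inRange(hsv,(18,120,100),(32,255,255));n,l,s,ce=cv2.connectedComponentsWithStats(m)
    return [(s[i,4],ce[i]+[180,130]) for i in range(1,n) if s[i,4]>8]
def pump(kl,kr): # knob axes world xy -> origin, yaw
    d=kl-kr;yaw=np.arctan2(-d[0],d[1]);e=np.array([np.cos(yaw),np.sin(yaw)])
    return (kl+kr)/2+.070*e,yaw
def fr(o,yaw,P):
    P=np.atleast_2d(np.float64(P));c,s=np.cos(yaw),np.sin(yaw)
    return np.c_[o[0]+c*P[:,0]-s*P[:,1],o[1]+s*P[:,0]+c*P[:,1],P[:,2]]
E
python3 - <<'E'
from h import *
f=lambda a:np.array(a)/3.4+[170-.35,150-.35]
back=px2w(f([[180,52],[594,127]]),.06);front=px2w(f([[176,78],[592,149]]),.06)
rails=px2w(f([[169,212],[553,285],[196,90],[575,158]]),.022)
print(back,front,rails)
for a in(back,front,rails[:2],rails[2:]):
    d=a[0]-a[1];print(np.degrees(np.arctan2(-d[0],d[1])),np.hypot(*d[:2]))
kl,kr=np.array([.5465,.2324]),np.array([.4856,.0322])
o,y=pump(kl,kr);print(o,np.degrees(y))
mid=(back+front).reshape(-1,3).mean(0)[:2]; dy=np.radians(-10.5)
mid=mid-.011*np.array([np.cos(dy),np.sin(dy)])
print(mid)
im=cv2.imread("pics/top0.png")
big=cv2.resize(im[150:280,170:400],None,fx=3.4,fy=3.4,interpolation=cv2.INTER_CUBIC)
def dr(P,col):
    q=((w2px(P)-[170-.35,150-.35])*3.4).astype(np.int32);cv2.polylines(big,[q],True,col,1)
for z in(.09,):dr(fr(o,y,[[-.06,.12,z],[.06,.12,z],[.06,-.12,z],[-.06,-.12,z]]),(0,255,255))
dr(fr(mid,dy,[[0,.18,.06],[.022,.18,.06],[.022,-.18,.06],[0,-.18,.06]]),(0,0,255))
for s in(1,-1):dr(fr(mid,dy,[[0,s*.16,.022],[0,s*.174,.022],[-.11,s*.174,.022],[-.11,s*.16,.022]]),(0,0,255))
cv2.imwrite("pics/c1.png",big)
R=np.array([[np.cos(dy),np.sin(dy)],[-np.sin(dy),np.cos(dy)]])
print("pump in dock",R@(o-mid),"rears",(fr(o,y,[[.06,.105,0],[.06,-.105,0]])[:,:2]-mid)@R.T)
E
```

```text
[[ 0.7406979   0.26668657  0.06      ]
 [ 0.67682539 -0.08120551  0.06      ]] [[ 0.71815562  0.26929314  0.06      ]
 [ 0.65812682 -0.07953452  0.06      ]] [[ 0.61073199  0.27831971  0.022     ]
 [ 0.54961638 -0.04811084  0.022     ]
 [ 0.71730671  0.25849537  0.022     ]
 [ 0.65862202 -0.06643422  0.022     ]]
-10.403563555270129 0.35370693279778165
-9.764238932495637 0.35395507392355136
-10.604374124012232 0.33210242590307887
-10.237679849918072 0.3301865106535561
[0.58302001 0.111928  ] -16.919540922899888
[1.38608706 0.18962443]
pump in dock [-0.77546057 -0.22274274] rears [[-0.70409695 -0.12510958]
 [-0.7275766  -0.33379284]]
```

View pics/c1.png

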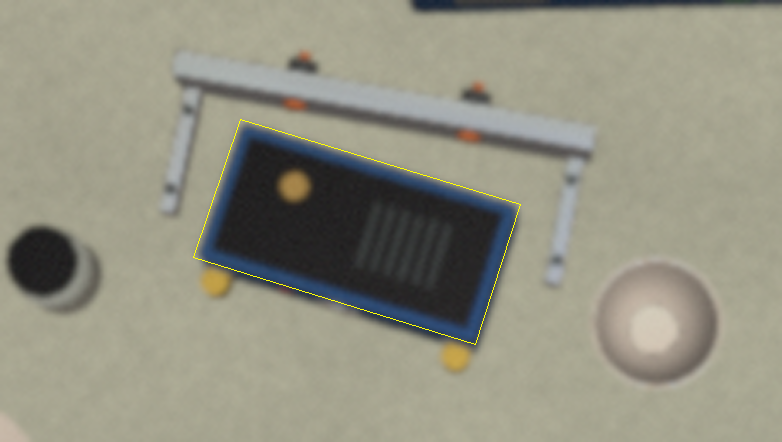

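Request:
apply_moves --deltas '[{"fingers": 0,"delta_pos": [-40,50,0],"angular": [0,0,6]},{"fingers": 0,"delta_pos": [-80,100,0],"angular": [0,0,12]},{"fingers": 0,"delta_pos": [-120,150,0],"angular": [0,0,18]},{"fingers": 0,"delta_pos": [-160,200,0],"angular": [0,0,24]},{"fingers": 0,"delta_pos": [-200,250,0],"angular": [0,0,30]},{"fingers": 0,"delta_pos": [-240,300,0],"angular": [0,0,36]},{"fingers": 0,"delta_pos": [-270,340,0],"angular": [0,0,36]},{"fingers": 0,"delta_pos": [-300,380,0],"angular": [0,0,36]},{"fingers": 0,"delta_pos": [-330,415,0],"angular": [0,0,36]},{"fingers": 0,"delta_pos": [-330,415,0],"angular": [0,0,36]}]'

```text
clock: 1.15
tool_pos: [0.4028, -0.1198, 0.2268]
orientation: [180.0, 0.1, 169.5]
force: [1.8, 0.4, -0.0]
opening: 0.0131
gripper_force: 0.0
```

Request:
apply_moves --deltas '[{"fingers": 0,"delta_pos": [-5,40,30],"angular": [0,0,0]},{"fingers": 0,"delta_pos": [-5,80,60],"angular": [0,0,0]},{"fingers": 0,"delta_pos": [-5,120,80],"angular": [0,0,0]},{"fingers": 0,"delta_pos": [-5,136,90],"angular": [0,0,0]},{"fingers": 0,"delta_pos": [-5,136,90],"angular": [0,0,0]},{"fingers": 0,"delta_pos": [-5,136,90],"angular": [0,0,0]}]'

```text
clock: 1.75
tool_pos: [0.4324, 0.0112, 0.1364]
orientation: [-180.0, -0.0, 169.6]
force: [0.9, 1.3, 0.7]
opening: 0.0005
gripper_force: 0.0
```

Request:
apply_moves --deltas '[{"fingers": 0,"delta_pos": [0,30,30],"angular": [0,0,0]},{"fingers": 0,"delta_pos": [0,30,65],"angular": [0,0,0]},{"fingers": 0,"delta_pos": [-5,30,100],"angular": [0,0,0]},{"fingers": 0,"delta_pos": [-15,30,100],"angular": [0,0,0]},{"fingers": 0,"delta_pos": [-18,30,100],"angular": [0,0,0]},{"fingers": 0,"delta_pos": [-20,30,100],"angular": [0,0,0]},{"fingers": 0,"delta_pos": [-20,30,100],"angular": [0,0,0]}]'

```text
clock: 2.45
tool_pos: [0.4591, 0.0371, 0.0383]
orientation: [179.9, 0.1, 169.5]
force: [0.1, -0.8, -0.5]
opening: 0.0007
gripper_force: 0.0
```

Request:
apply_moves --deltas '[{"fingers": 0,"delta_pos": [-1,0,1],"angular": [0,0,0]},{"fingers": 0,"delta_pos": [-2,0,2],"angular": [0,0,0]},{"fingers": 0,"delta_pos": [-3,0,2],"angular": [0,0,0]},{"fingers": 0,"delta_pos": [-4,0,2],"angular": [0,0,0]},{"fingers": 0,"delta_pos": [-5,0,2],"angular": [0,0,0]},{"fingers": 0,"delta_pos": [-6,0,2],"angular": [0,0,0]},{"fingers": 0,"delta_pos": [-7,0,2],"angular": [0,0,0]},{"fingers": 0,"delta_pos": [-8,0,2],"angular": [0,0,0]},{"fingers": 0,"delta_pos": [-9,0,2],"angular": [0,0,0]},{"fingers": 0,"delta_pos": [-10,0,2],"angular": [0,0,0]}]'

```text
clock: 3.45
tool_pos: [0.4654, 0.0348, 0.0339]
orientation: [-179.9, -0.2, 169.5]
force: [-9.4, 4.6, 3.7]
opening: 0.0002
gripper_force: 5.5
```

Request:
apply_moves --deltas '[{"fingers": 0,"delta_pos": [-1,0,0],"angular": [0,0,0]},{"fingers": 0,"delta_pos": [-2,0,0],"angular": [0,0,0]},{"fingers": 0,"delta_pos": [-3,0,0],"angular": [0,0,0]},{"fingers": 0,"delta_pos": [-4,0,0],"angular": [0,0,0]},{"fingers": 0,"delta_pos": [-5,0,0],"angular": [0,0,0]}]'

```text
clock: 3.95
tool_pos: [0.4675, 0.0328, 0.0331]
orientation: [-179.8, -0.5, 169.4]
force: [-14.4, 3.5, 4.7]
opening: 0.0007
gripper_force: 7.6
```

Request:
apply_moves --deltas '[{"fingers": 0,"delta_pos": [-1,0,0],"angular": [0,0,0]},{"fingers": 0,"delta_pos": [-2,0,0],"angular": [0,0,0]},{"fingers": 0,"delta_pos": [-3,0,0],"angular": [0,0,0]},{"fingers": 0,"delta_pos": [-4,0,0],"angular": [0,0,0]},{"fingers": 0,"delta_pos": [-5,0,0],"angular": [0,0,0]}]'

```text
clock: 4.45
tool_pos: [0.4716, 0.0313, 0.0327]
orientation: [-179.7, -0.5, 169.4]
force: [-13.4, 1.0, 2.1]
opening: 0.0005
gripper_force: 7.3
```

Request:
apply_moves --deltas '[{"fingers": 0,"delta_pos": [-1.5,0,0],"angular": [0,0,0]},{"fingers": 0,"delta_pos": [-3,0,0],"angular": [0,0,0]},{"fingers": 0,"delta_pos": [-4.5,0,0],"angular": [0,0,0]},{"fingers": 0,"delta_pos": [-6,0,0],"angular": [0,0,0]},{"fingers": 0,"delta_pos": [-7.5,0,0],"angular": [0,0,0]},{"fingers": 0,"delta_pos": [-9,0,0],"angular": [0,0,0]},{"fingers": 0,"delta_pos": [-10.5,0,0],"angular": [0,0,0]},{"fingers": 0,"delta_pos": [-12,0,0],"angular": [0,0,0]},{"fingers": 0,"delta_pos": [-13.5,0,0],"angular": [0,0,0]},{"fingers": 0,"delta_pos": [-15,0,0],"angular": [0,0,0]}]'

```text
clock: 5.45
tool_pos: [0.4824, 0.0261, 0.0316]
orientation: [-179.4, -0.9, 169.3]
force: [-18.8, -7.1, 4.4]
opening: 0.0005
gripper_force: 10.2
```

Request:
apply_moves --deltas '[{"fingers": 0,"delta_pos": [-1.5,0,0],"angular": [0,0,0]},{"fingers": 0,"delta_pos": [-3,0,0],"angular": [0,0,0]},{"fingers": 0,"delta_pos": [-4.5,0,0],"angular": [0,0,0]},{"fingers": 0,"delta_pos": [-6,0,0],"angular": [0,0,0]},{"fingers": 0,"delta_pos": [-7.5,0,0],"angular": [0,0,0]},{"fingers": 0,"delta_pos": [-9,0,0],"angular": [0,0,0]},{"fingers": 0,"delta_pos": [-10.5,0,0],"angular": [0,0,0]},{"fingers": 0,"delta_pos": [-12,0,0],"angular": [0,0,0]},{"fingers": 0,"delta_pos": [-13.5,0,0],"angular": [0,0,0]},{"fingers": 0,"delta_pos": [-15,0,0],"angular": [0,0,0]}]'

```text
clock: 6.45
tool_pos: [0.5005, 0.0254, 0.0323]
orientation: [-179.7, -0.6, 169.4]
force: [-12.5, -1.9, 0.2]
opening: 0.0005
gripper_force: 6.0
```

```bash
cat >> h.py <<'E'
D0=np.array([.688,.0953]);DY=np.radians(-10.4)
RD=np.array([[np.cos(DY),np.sin(DY)],[-np.sin(DY),np.cos(DY)]])
def report():
    im=ctrl.snapshot("top")[:,:,::-1].copy();o=ctrl.get_obs()
    ks=[(RD@(px2w(p,.049)[0,:2]-D0),a) for a,p in knobs(im)]
    t=RD@(o['tool_pos'][:2]-D0)
    print('tool dock mm',np.round(t*1e3,1),'z',round(o['tool_pos'][2],4),'F',np.round(o['force'],1),o['clock'])
    for k,a in ks: print('yellow dock mm',np.round(k*1e3,1),a)
    k=[x for x,a in ks if x[0]<-.08 and a>25]
    if len(k)==2:
        k.sort(key=lambda v:-v[1]);c,y=pump(*k)
        print('pump dock mm',np.round(c*1e3,1),'yaw',round(np.degrees(y),2))
        print('rear L/R corner x',[round(float(c[0]+.06*np.cos(y)-np.sin(y)*s)*1e3,1) for s in(.105,-.105)])
        # contact tool pos for knobs and shift in tool axes (x,y mm)
        for n,v in zip('LR',k):print(n,'shift to contact (tool mm)',np.round([-(v[0]-.0215-t[0])*1e3,(v[1]-t[1])*1e3],1))
    return im
E
python3 -c "from h import *;cv2.imwrite('pics/r1.png',report())"
```

```text
tool dock mm [-171.3 -102.4] z 0.0323 F [-10.6  -1.2  -0.7] 6.5
yellow dock mm [-73.7  65.5] 54
```

```bash
python3 - <<'E'
from h import *
a=cv2.imread('pics/r1.png')[130:300,170:370];b=ctrl.snapshot("scene")[:,:,::-1]
b=cv2.resize(b[200:400,230:470],None,fx=2.5,fy=2.5);a=cv2.resize(a,(200,170))
o=np.zeros((500,800,3),np.uint8);o[:,:600]=b;o[:170,600:]=a;cv2.imwrite('pics/v1.png',o)
E
```

```text
(no output)
```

View pics/v1.png

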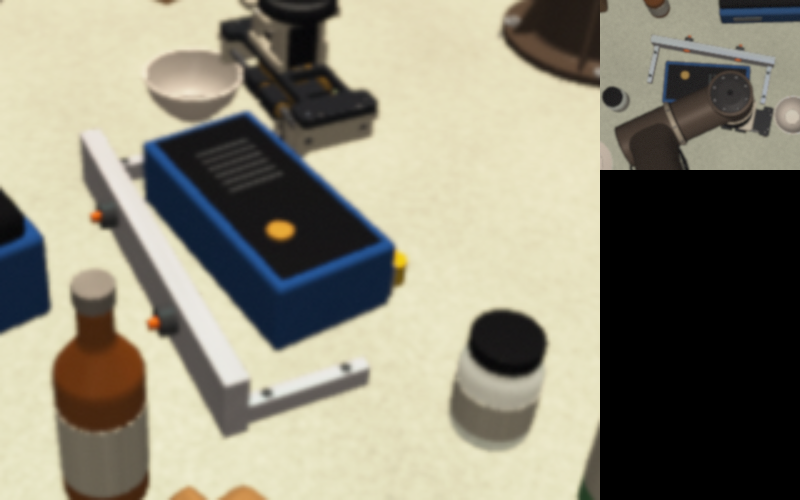

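Request:
apply_moves --deltas '[{"fingers": 0,"delta_pos": [25,0,-5],"angular": [0,0,0]},{"fingers": 0,"delta_pos": [54,0,-5],"angular": [0,0,0]},{"fingers": 0,"delta_pos": [60,35,-5],"angular": [0,0,0]},{"fingers": 0,"delta_pos": [60,80,-5],"angular": [0,0,0]},{"fingers": 0,"delta_pos": [60,125,-5],"angular": [0,0,0]},{"fingers": 0,"delta_pos": [60,165,-5],"angular": [0,0,0]},{"fingers": 0,"delta_pos": [60,192,-5],"angular": [0,0,0]},{"fingers": 0,"delta_pos": [60,192,-5],"angular": [0,0,0]}]'

```text
clock: 7.35
tool_pos: [0.484, 0.2312, 0.0396]
orientation: [179.9, 0.1, 169.7]
force: [0.4, -0.2, 0.6]
opening: 0.0004
gripper_force: 0.0
```

```bash
cat > h2.py <<'E'
from h import *
from scipy.optimize import least_squares
def feats(im):
    w=[]
    for a,p in knobs(im):
        w.append((a,p))
    return w
P0=fr(np.array([.5830,.1119]),np.radians(-16.92),[[0,0,0]])
# disc in pump frame, from first picture (z .09)
_d=px2w([256.,204.37],.09)[0,:2]-[.5830,.1119];_y=np.radians(-16.92)
DISC=np.array([np.cos(_y)*_d[0]+np.sin(_y)*_d[1],-np.sin(_y)*_d[0]+np.cos(_y)*_d[1]])
MOD={'D':[*DISC,.09],'L':[-.07,.105,.049],'R':[-.07,-.105,.049]}
def rep(g,obsL=None):
    """g: guess of pump dock x,y(mm),yaw deg"""
    im=ctrl.snapshot("top")[:,:,::-1].copy();o=ctrl.get_obs();t=RD@(o['tool_pos'][:2]-D0)*1e3
    def pr(v,n):
        c=RD.T@(np.array(v[:2])/1e3)+D0
        return w2px(fr(c,DY+np.radians(v[2]),[MOD[n]]))[0]
    fs=[];
    for a,p in knobs(im):
        for n in MOD:
            if np.hypot(*(pr(g,n)-p))<9 and a>(42 if n=='D' else 30): fs.append((n,p))
    print('tool',np.round(t,1),'z',round(o['tool_pos'][2],4),'F',np.round(o['force'],1),round(o['clock'],2),'seen',[(n,np.round(p,1)) for n,p in fs])
    if len(fs)<2: print([ (a,np.round(p,1)) for a,p in knobs(im)],{n:np.round(pr(g,n),1) for n in MOD}); return im
    s=least_squares(lambda v:np.concatenate([pr(v,n)-p for n,p in fs]),g,x_scale=[10,10,5])
    x,y,q=s.x;r=np.radians(q);print('pump',np.round(s.x,1),'res',round(s.cost,2),'corner x L/R',np.round([x+60*np.cos(r)-120*np.sin(r),x+60*np.cos(r)+120*np.sin(r)],1))
    for n,sg in(('L',1),('R',-1)):
        kx=x-70*np.cos(r)-sg*105*np.sin(r);ky=y-70*np.sin(r)+sg*105*np.cos(r)
        print(n,'to contact, tool mm:',np.round([-(kx-21.5-t[0]),ky-sg*10-t[1]],1))
    return im
E
python3 -c "
from h2 import *
print(DISC);cv2.imwrite('pics/r2.png',rep([-93,-3,7.]))"
```

```text
[0.01999483 0.06071825]
tool [-225.8   94.7] z 0.0393 F [-0.1 -0.3 -0.8] 7.4 seen [('D', array([254.5, 204.7])), ('R', array([312.1, 242.7]))]
pump [-93.7  -3.1   6.9] res 0.01 corner x L/R [-48.5 -19.7]
L to contact, tool mm: [-28.5 -12. ]
R to contact, tool mm: [ -53.7 -200.5]
```

Request:
apply_moves --deltas '[{"fingers": 0,"delta_pos": [-12,-12,0],"angular": [0,0,0]},{"fingers": 0,"delta_pos": [-20,-12,0],"angular": [0,0,0]},{"fingers": 0,"delta_pos": [-24,-12,0],"angular": [0,0,0]},{"fingers": 0,"delta_pos": [-26,-12,0],"angular": [0,0,0]},{"fingers": 0,"delta_pos": [-28,-12,0],"angular": [0,0,0]},{"fingers": 0,"delta_pos": [-29.5,-12,0],"angular": [0,0,0]},{"fingers": 0,"delta_pos": [-31,-12,0],"angular": [0,0,0]},{"fingers": 0,"delta_pos": [-32.5,-12,0],"angular": [0,0,0]},{"fingers": 0,"delta_pos": [-34,-12,0],"angular": [0,0,0]},{"fingers": 0,"delta_pos": [-35.5,-12,0],"angular": [0,0,0]}]'

```text
clock: 8.4
tool_pos: [0.5114, 0.2086, 0.0383]
orientation: [-179.8, -0.3, 169.5]
force: [-13.9, 4.5, 1.3]
opening: 0.0003
gripper_force: 7.4
```

Request:
apply_moves --deltas '[{"fingers": 0,"delta_pos": [-1.2,0,0],"angular": [0,0,0]},{"fingers": 0,"delta_pos": [-2.4,0,0],"angular": [0,0,0]},{"fingers": 0,"delta_pos": [-3.6,0,0],"angular": [0,0,0]},{"fingers": 0,"delta_pos": [-4.8,0,0],"angular": [0,0,0]},{"fingers": 0,"delta_pos": [-6,0,0],"angular": [0,0,0]}]'

```text
clock: 8.9
tool_pos: [0.5172, 0.2064, 0.038]
orientation: [-179.7, -0.4, 169.5]
force: [-10.8, -0.4, 0.7]
opening: 0.0001
gripper_force: 5.3
```

Request:
apply_moves --deltas '[{"fingers": 0,"delta_pos": [-1.5,0,0],"angular": [0,0,0]},{"fingers": 0,"delta_pos": [-3,0,0],"angular": [0,0,0]},{"fingers": 0,"delta_pos": [-4.5,0,0],"angular": [0,0,0]},{"fingers": 0,"delta_pos": [-6,0,0],"angular": [0,0,0]},{"fingers": 0,"delta_pos": [-7.5,0,0],"angular": [0,0,0]}]'

```text
clock: 9.4
tool_pos: [0.5242, 0.2039, 0.0377]
orientation: [-179.6, -0.4, 169.5]
force: [-9.0, -4.7, 0.7]
opening: 0.0006
gripper_force: 5.0
```

Request:
apply_moves --deltas '[{"fingers": 0,"delta_pos": [-1.5,0,0],"angular": [0,0,0]},{"fingers": 0,"delta_pos": [-3,0,0],"angular": [0,0,0]},{"fingers": 0,"delta_pos": [-4.5,0,0],"angular": [0,0,0]},{"fingers": 0,"delta_pos": [-6,0,0],"angular": [0,0,0]},{"fingers": 0,"delta_pos": [-7.5,0,0],"angular": [0,0,0]}]'

```text
clock: 9.9
tool_pos: [0.5312, 0.201, 0.0375]
orientation: [-179.5, -0.5, 169.4]
force: [-7.0, -10.9, 1.4]
opening: 0.0008
gripper_force: 6.1
```

Request:
apply_moves --deltas '[{"fingers": 0,"delta_pos": [-1.5,0,0],"angular": [0,0,0]},{"fingers": 0,"delta_pos": [-3,0,0],"angular": [0,0,0]},{"fingers": 0,"delta_pos": [-4.5,0,0],"angular": [0,0,0]},{"fingers": 0,"delta_pos": [-6,0,0],"angular": [0,0,0]},{"fingers": 0,"delta_pos": [-7.5,0,0],"angular": [0,0,0]}]'

```text
clock: 10.4
tool_pos: [0.5388, 0.1995, 0.0375]
orientation: [-179.5, -0.4, 169.5]
force: [-5.5, -12.2, 0.5]
opening: 0.0006
gripper_force: 6.3
```

```bash
python3 -c "
from h2 import *
cv2.imwrite('pics/r3.png',rep([-84,-3,-3.]))"
```

```text
tool [-165.3   75.5] z 0.0375 F [ -5.6 -11.7  -0. ] 10.45 seen [('D', array([254.8, 201.6])), ('R', array([309., 244.]))]
pump [-89.9  -0.6   2.1] res 0.02 corner x L/R [-34.5 -25.5]
L to contact, tool mm: [20.  16.2]
R to contact, tool mm: [  12.2 -173.7]
```

Request:
apply_moves --deltas '[{"fingers": 0,"delta_pos": [10,0,0],"angular": [0,0,0]},{"fingers": 0,"delta_pos": [25,0,0],"angular": [0,0,0]},{"fingers": 0,"delta_pos": [32,10,0],"angular": [0,0,0]},{"fingers": 0,"delta_pos": [35,26,0],"angular": [0,0,0]},{"fingers": 0,"delta_pos": [35,26,0],"angular": [0,0,0]},{"fingers": 0,"delta_pos": [35,26,0],"angular": [0,0,0]}]'

```text
clock: 11.05
tool_pos: [0.5142, 0.2377, 0.0397]
orientation: [180.0, 0.0, 169.6]
force: [0.6, -0.5, -0.2]
opening: 0.0004
gripper_force: 0.0
```

```bash
sed -i 's/ky-sg\*10-t/ky-t/' h2.py; python3 -c "
from h2 import *
cv2.imwrite('pics/r4.png',rep([-90,-1,2.]))"
```

```text
tool [-196.7  108. ] z 0.0395 F [-0.1  0.  -0.5] 11.1 seen [('D', array([254.8, 201.6])), ('R', array([309., 244.]))]
pump [-89.9  -0.6   2.1] res 0.02 corner x L/R [-34.5 -25.5]
L to contact, tool mm: [-11.4  -6.3]
R to contact, tool mm: [ -19.3 -216.1]
```

Request:
apply_moves --deltas '[{"fingers": 0,"delta_pos": [-4,-4,0],"angular": [0,0,0]},{"fingers": 0,"delta_pos": [-8,-4,0],"angular": [0,0,0]},{"fingers": 0,"delta_pos": [-9.5,-4,0],"angular": [0,0,0]},{"fingers": 0,"delta_pos": [-11,-4,0],"angular": [0,0,0]},{"fingers": 0,"delta_pos": [-12.5,-4,0],"angular": [0,0,0]},{"fingers": 0,"delta_pos": [-14,-4,0],"angular": [0,0,0]},{"fingers": 0,"delta_pos": [-15.5,-4,0],"angular": [0,0,0]},{"fingers": 0,"delta_pos": [-17,-4,0],"angular": [0,0,0]},{"fingers": 0,"delta_pos": [-18.5,-4,0],"angular": [0,0,0]},{"fingers": 0,"delta_pos": [-20,-4,0],"angular": [0,0,0]}]'

```text
clock: 12.1
tool_pos: [0.5299, 0.2297, 0.0389]
orientation: [180.0, -0.2, 169.5]
force: [-15.4, 11.7, 2.4]
opening: 0.0003
gripper_force: 9.2
```

Request:
apply_moves --deltas '[{"fingers": 0,"delta_pos": [-1.2,0,0],"angular": [0,0,0]},{"fingers": 0,"delta_pos": [-2.4,0,0],"angular": [0,0,0]},{"fingers": 0,"delta_pos": [-3.6,0,0],"angular": [0,0,0]},{"fingers": 0,"delta_pos": [-4.8,0,0],"angular": [0,0,0]},{"fingers": 0,"delta_pos": [-6,0,0],"angular": [0,0,0]}]'

```text
clock: 12.6
tool_pos: [0.5364, 0.2294, 0.0389]
orientation: [179.9, -0.2, 169.5]
force: [-13.2, 13.1, 0.6]
opening: 0.0001
gripper_force: 8.5
```

Request:
apply_moves --deltas '[{"fingers": 0,"delta_pos": [0,2,0],"angular": [0,0,0]},{"fingers": 0,"delta_pos": [-0.5,4,0],"angular": [0,0,0]},{"fingers": 0,"delta_pos": [-1.5,5,0],"angular": [0,0,0]},{"fingers": 0,"delta_pos": [-2.5,6,0],"angular": [0,0,0]},{"fingers": 0,"delta_pos": [-4,7,0],"angular": [0,0,0]}]'

```text
clock: 13.1
tool_pos: [0.5401, 0.2323, 0.0383]
orientation: [-179.8, -0.3, 169.5]
force: [-12.0, 2.6, 3.3]
opening: 0.0001
gripper_force: 6.6
```

Request:
apply_moves --deltas '[{"fingers": 0,"delta_pos": [-1.2,0.5,0],"angular": [0,0,0]},{"fingers": 0,"delta_pos": [-2.4,1,0],"angular": [0,0,0]},{"fingers": 0,"delta_pos": [-3.6,1.5,0],"angular": [0,0,0]},{"fingers": 0,"delta_pos": [-4.8,2,0],"angular": [0,0,0]},{"fingers": 0,"delta_pos": [-6,2.5,0],"angular": [0,0,0]}]'

```text
clock: 13.6
tool_pos: [0.5469, 0.2346, 0.0384]
orientation: [-179.9, -0.3, 169.5]
force: [-12.3, 5.4, 1.0]
opening: 0.0004
gripper_force: 6.9
```

```bash
python3 -c "
from h2 import *
cv2.imwrite('pics/r5.png',rep([-83,0,-5.]))"
```

```text
tool [-163.6  111.8] z 0.0384 F [-9.7  5.1  0.4] 13.65 seen [('D', array([256.6, 196.7])), ('R', array([305.2, 245.8]))]
pump [-83.3  -0.2  -5.2] res 0.0 corner x L/R [-12.6 -34.5]
L to contact, tool mm: [ 1.4 -1.1]
R to contact, tool mm: [  20.5 -210.2]
```

Request:
apply_moves --deltas '[{"fingers": 0,"delta_pos": [-1.2,1,0],"angular": [0,0,0]},{"fingers": 0,"delta_pos": [-2.4,1.7,0],"angular": [0,0,0]},{"fingers": 0,"delta_pos": [-3.6,2.4,0],"angular": [0,0,0]},{"fingers": 0,"delta_pos": [-4.8,3,0],"angular": [0,0,0]},{"fingers": 0,"delta_pos": [-6,3.6,0],"angular": [0,0,0]},{"fingers": 0,"delta_pos": [-7,4,0],"angular": [0,0,0]}]'

```text
clock: 14.25
tool_pos: [0.5545, 0.2372, 0.0384]
orientation: [-179.9, -0.3, 169.5]
force: [-12.1, 4.9, 1.6]
opening: 0.0005
gripper_force: 6.7
```

Request:
apply_moves --deltas '[{"fingers": 0,"delta_pos": [25,0,0],"angular": [0,0,0]},{"fingers": 0,"delta_pos": [55,-20,0],"angular": [0,0,0]},{"fingers": 0,"delta_pos": [60,-60,0],"angular": [0,0,0]},{"fingers": 0,"delta_pos": [60,-105,0],"angular": [0,0,0]},{"fingers": 0,"delta_pos": [60,-150,0],"angular": [0,0,0]},{"fingers": 0,"delta_pos": [60,-190,0],"angular": [0,0,0]},{"fingers": 0,"delta_pos": [60,-212,0],"angular": [0,0,0]},{"fingers": 0,"delta_pos": [60,-212,0],"angular": [0,0,0]}]'

```text
clock: 15.05
tool_pos: [0.4593, 0.0376, 0.0397]
orientation: [-180.0, -0.0, 169.4]
force: [-0.5, -0.1, -0.0]
opening: 0.0003
gripper_force: 0.0
```

```bash
python3 -c "
from h2 import *
cv2.imwrite('pics/r6.png',rep([-80,1,-8.]))"
```

```text
tool [-213.8  -96.5] z 0.0398 F [0.1 0.9 0.8] 15.1 seen [('D', array([257.1, 195.2])), ('L', array([233.7, 223. ]))]
pump [-81.3  -0.   -7.6] res 0.0 corner x L/R [ -6.  -37.7]
L to contact, tool mm: [-55.5 209.8]
R to contact, tool mm: [-27.8   1.7]
```

Request:
apply_moves --deltas '[{"fingers": 0,"delta_pos": [-12,1,0],"angular": [0,0,0]},{"fingers": 0,"delta_pos": [-22,1,0],"angular": [0,0,0]},{"fingers": 0,"delta_pos": [-25,1,0],"angular": [0,0,0]},{"fingers": 0,"delta_pos": [-27,1,0],"angular": [0,0,0]},{"fingers": 0,"delta_pos": [-28.5,1,0],"angular": [0,0,0]},{"fingers": 0,"delta_pos": [-30,1,0],"angular": [0,0,0]},{"fingers": 0,"delta_pos": [-31.5,0.5,0],"angular": [0,0,0]},{"fingers": 0,"delta_pos": [-33,0,0],"angular": [0,0,0]},{"fingers": 0,"delta_pos": [-34.5,-0.5,0],"angular": [0,0,0]},{"fingers": 0,"delta_pos": [-36,-1,0],"angular": [0,0,0]}]'

```text
clock: 16.1
tool_pos: [0.4916, 0.032, 0.0386]
orientation: [-179.9, -0.4, 169.5]
force: [-12.3, 5.8, 4.1]
opening: 0.0001
gripper_force: 6.8
```

Request:
apply_moves --deltas '[{"fingers": 0,"delta_pos": [-1.2,-0.6,0],"angular": [0,0,0]},{"fingers": 0,"delta_pos": [-2.4,-1.2,0],"angular": [0,0,0]},{"fingers": 0,"delta_pos": [-3.6,-1.7,0],"angular": [0,0,0]},{"fingers": 0,"delta_pos": [-4.8,-2.2,0],"angular": [0,0,0]},{"fingers": 0,"delta_pos": [-6,-2.7,0],"angular": [0,0,0]}]'

```text
clock: 16.6
tool_pos: [0.4957, 0.0276, 0.0381]
orientation: [-179.8, -0.5, 169.5]
force: [-14.3, 3.5, 4.1]
opening: 0.0002
gripper_force: 7.3
```

Request:
apply_moves --deltas '[{"fingers": 0,"delta_pos": [-1.2,-0.5,0],"angular": [0,0,0]},{"fingers": 0,"delta_pos": [-2.4,-1,0],"angular": [0,0,0]},{"fingers": 0,"delta_pos": [-3.6,-1.5,0],"angular": [0,0,0]},{"fingers": 0,"delta_pos": [-4.8,-2,0],"angular": [0,0,0]},{"fingers": 0,"delta_pos": [-6,-2.5,0],"angular": [0,0,0]},{"fingers": 0,"delta_pos": [-7.2,-3,0],"angular": [0,0,0]},{"fingers": 0,"delta_pos": [-8.4,-3.5,0],"angular": [0,0,0]}]'

```text
clock: 17.3
tool_pos: [0.503, 0.0224, 0.0378]
orientation: [-179.8, -0.5, 169.5]
force: [-11.8, 1.4, 0.8]
opening: 0.0006
gripper_force: 5.9
```

Request:
apply_moves --deltas '[{"fingers": 0,"delta_pos": [-1.2,-0.5,0],"angular": [0,0,0]},{"fingers": 0,"delta_pos": [-2.4,-1,0],"angular": [0,0,0]},{"fingers": 0,"delta_pos": [-3.6,-1.5,0],"angular": [0,0,0]},{"fingers": 0,"delta_pos": [-4.8,-2,0],"angular": [0,0,0]},{"fingers": 0,"delta_pos": [-6,-2.5,0],"angular": [0,0,0]},{"fingers": 0,"delta_pos": [-7.2,-3,0],"angular": [0,0,0]}]'

```text
clock: 17.9
tool_pos: [0.5091, 0.0178, 0.0376]
orientation: [-179.7, -0.6, 169.4]
force: [-13.1, 0.1, 2.3]
opening: 0.0006
gripper_force: 6.6
```

```bash
python3 -c "
from h2 import *
cv2.imwrite('pics/r7.png',rep([-72,1,1.5]))"
```

```text
tool [-161.7 -108.5] z 0.0377 F [-10.7   1.5   0.6] 17.95 seen [('D', array([257.2, 195.7]))]
[(np.int32(53), array([257.2, 195.7])), (np.int32(27), array([236.6, 226.1]))] {'D': array([255.5, 194.9]), 'L': array([236.2, 226.4]), 'R': array([309.4, 238.1])}
```

Request:
apply_moves --deltas '[{"fingers": 0,"delta_pos": [-1.2,-0.5,0],"angular": [0,0,0]},{"fingers": 0,"delta_pos": [-2.4,-1,0],"angular": [0,0,0]},{"fingers": 0,"delta_pos": [-3.6,-1.5,0],"angular": [0,0,0]},{"fingers": 0,"delta_pos": [-4.8,-2,0],"angular": [0,0,0]},{"fingers": 0,"delta_pos": [-6,-2.5,0],"angular": [0,0,0]},{"fingers": 0,"delta_pos": [-7,-3,0],"angular": [0,0,0]}]'

```text
clock: 18.55
tool_pos: [0.5149, 0.0134, 0.0375]
orientation: [-179.7, -0.6, 169.4]
force: [-12.7, 1.0, 1.3]
opening: 0.0006
gripper_force: 6.9
```

Request:
apply_moves --deltas '[{"fingers": 0,"delta_pos": [25,0,0],"angular": [0,0,0]},{"fingers": 0,"delta_pos": [42,20,0],"angular": [0,0,0]},{"fingers": 0,"delta_pos": [45,60,0],"angular": [0,0,0]},{"fingers": 0,"delta_pos": [45,105,0],"angular": [0,0,0]},{"fingers": 0,"delta_pos": [45,150,0],"angular": [0,0,0]},{"fingers": 0,"delta_pos": [45,190,0],"angular": [0,0,0]},{"fingers": 0,"delta_pos": [45,210,0],"angular": [0,0,0]},{"fingers": 0,"delta_pos": [45,210,0],"angular": [0,0,0]}]'

```text
clock: 19.35
tool_pos: [0.5159, 0.2326, 0.0395]
orientation: [180.0, 0.0, 169.7]
force: [0.3, -0.8, -0.2]
opening: 0.0003
gripper_force: 0.0
```

```bash
python3 -c "
from h2 import *
cv2.imwrite('pics/r8.png',rep([-71,1,3.]))"
```

```text
tool [-194.5  102.1] z 0.0393 F [-0.3 -0.8 -0.3] 19.4 seen [('D', array([257.2, 195.9])), ('R', array([312. , 237.3]))]
pump [-71.7  -4.2   3.2] res 0.04 corner x L/R [-18.6  -5.1]
L to contact, tool mm: [-25.5  -5.4]
R to contact, tool mm: [ -37.4 -215.1]
```

Request:
apply_moves --deltas '[{"fingers": 0,"delta_pos": [-12,-6,0],"angular": [0,0,0]},{"fingers": 0,"delta_pos": [-20,-6,0],"angular": [0,0,0]},{"fingers": 0,"delta_pos": [-23,-6,0],"angular": [0,0,0]},{"fingers": 0,"delta_pos": [-25,-6,0],"angular": [0,0,0]},{"fingers": 0,"delta_pos": [-26.5,-6,0],"angular": [0,0,0]},{"fingers": 0,"delta_pos": [-28,-6,0],"angular": [0,0,0]},{"fingers": 0,"delta_pos": [-29.5,-5.5,0],"angular": [0,0,0]},{"fingers": 0,"delta_pos": [-31,-5,0],"angular": [0,0,0]},{"fingers": 0,"delta_pos": [-32.5,-4.5,0],"angular": [0,0,0]},{"fingers": 0,"delta_pos": [-34,-4,0],"angular": [0,0,0]}]'

```text
clock: 20.4
tool_pos: [0.5444, 0.2197, 0.0387]
orientation: [-179.9, -0.3, 169.5]
force: [-16.2, 8.8, 4.1]
opening: 0.0003
gripper_force: 8.6
```

Request:
apply_moves --deltas '[{"fingers": 0,"delta_pos": [-1.2,0.5,0],"angular": [0,0,0]},{"fingers": 0,"delta_pos": [-2.4,1,0],"angular": [0,0,0]},{"fingers": 0,"delta_pos": [-3.6,1.5,0],"angular": [0,0,0]},{"fingers": 0,"delta_pos": [-4.8,2,0],"angular": [0,0,0]},{"fingers": 0,"delta_pos": [-6,2.5,0],"angular": [0,0,0]}]'

```text
clock: 20.9
tool_pos: [0.551, 0.2215, 0.0387]
orientation: [-179.9, -0.3, 169.5]
force: [-14.7, 8.6, 4.0]
opening: 0.0006
gripper_force: 8.4
```

```bash
python3 -c "
from h2 import *
cv2.imwrite('pics/r9.png',rep([-68,-3,0.]))"
```

```text
tool [-157.2   99.6] z 0.0388 F [-12.4   8.5   2. ] 20.95 seen [('D', array([258.5, 193.3])), ('R', array([310.3, 238.4]))]
pump [-68.2  -4.9  -0.9] res 0.04 corner x L/R [ -6.3 -10.1]
L to contact, tool mm: [0.8 1.6]
R to contact, tool mm: [   4.1 -208.4]
```

Request:
apply_moves --deltas '[{"fingers": 0,"delta_pos": [0,2,0],"angular": [0,0,0]},{"fingers": 0,"delta_pos": [-0.8,3,0],"angular": [0,0,0]},{"fingers": 0,"delta_pos": [-1.6,3.5,0],"angular": [0,0,0]},{"fingers": 0,"delta_pos": [-2.4,4,0],"angular": [0,0,0]}]'

```text
clock: 21.35
tool_pos: [0.5536, 0.2236, 0.0383]
orientation: [-179.8, -0.3, 169.5]
force: [-12.8, 3.9, 3.1]
opening: 0.0001
gripper_force: 6.9
```

Request:
apply_moves --deltas '[{"fingers": 0,"delta_pos": [-0.8,0.3,0],"angular": [0,0,0]},{"fingers": 0,"delta_pos": [-1.6,0.6,0],"angular": [0,0,0]},{"fingers": 0,"delta_pos": [-2.4,1,0],"angular": [0,0,0]}]'

```text
clock: 21.65
tool_pos: [0.5562, 0.2245, 0.0384]
orientation: [-179.8, -0.3, 169.5]
force: [-13.4, 4.6, 3.0]
opening: 0.0006
gripper_force: 7.3
```

```bash
python3 -c "
from h2 import *
cv2.imwrite('pics/r10.png',rep([-67,-4.,-2.]))"
```

```text
tool [-152.7  103.4] z 0.0384 F [-11.8   4.3   2.1] 21.7 seen [('D', array([258.5, 192.2])), ('R', array([309.3, 238.8]))]
pump [-67.   -4.   -2.4] res 0.01 corner x L/R [ -1.9 -12.1]
L to contact, tool mm: [1.2 0.5]
R to contact, tool mm: [  10.1 -209.3]
```

Request:
apply_moves --deltas '[{"fingers": 0,"delta_pos": [-0.6,0.3,0],"angular": [0,0,0]},{"fingers": 0,"delta_pos": [-1.2,0.6,0],"angular": [0,0,0]}]'

```text
clock: 21.9
tool_pos: [0.5575, 0.2249, 0.0384]
orientation: [-179.8, -0.3, 169.5]
force: [-14.1, 5.2, 1.7]
opening: 0.0006
gripper_force: 7.3
```

Request:
apply_moves --deltas '[{"fingers": 0,"delta_pos": [-0.6,0.3,0],"angular": [0,0,0]},{"fingers": 0,"delta_pos": [-1.2,0.6,0],"angular": [0,0,0]}]'

```text
clock: 22.1
tool_pos: [0.5588, 0.2254, 0.0384]
orientation: [-179.9, -0.3, 169.5]
force: [-13.8, 6.0, 2.8]
opening: 0.0005
gripper_force: 7.5
```

Request:
apply_moves --deltas '[{"fingers": 0,"delta_pos": [-0.6,0.4,0],"angular": [0,0,0]},{"fingers": 0,"delta_pos": [-1.2,0.8,0],"angular": [0,0,0]}]'

```text
clock: 22.3
tool_pos: [0.5591, 0.2255, 0.0381]
orientation: [-179.8, -0.4, 169.5]
force: [-19.0, 5.3, 5.1]
opening: 0.0006
gripper_force: 9.9
```

```bash
python3 -c "
from h2 import *
cv2.imwrite('pics/r11.png',rep([-67,-4.,-3.]))"
```

```text
tool [-150.4  104.8] z 0.0381 F [-18.4   5.3   5. ] 22.35 seen [('D', array([258.7, 191.6])), ('R', array([308.8, 238.9]))]
pump [-65.9  -3.7  -3.3] res 0.01 corner x L/R [  0.8 -12.9]
L to contact, tool mm: [0.9 0.3]
R to contact, tool mm: [  12.9 -209.4]
```

Request:
apply_moves --deltas '[{"fingers": 0,"delta_pos": [20,0,0],"angular": [0,0,0]},{"fingers": 0,"delta_pos": [40,-20,0],"angular": [0,0,0]},{"fingers": 0,"delta_pos": [42,-60,0],"angular": [0,0,0]},{"fingers": 0,"delta_pos": [42,-105,0],"angular": [0,0,0]},{"fingers": 0,"delta_pos": [42,-150,0],"angular": [0,0,0]},{"fingers": 0,"delta_pos": [42,-190,0],"angular": [0,0,0]},{"fingers": 0,"delta_pos": [42,-208,0],"angular": [0,0,0]},{"fingers": 0,"delta_pos": [42,-208,0],"angular": [0,0,0]}]'

```text
clock: 23.15
tool_pos: [0.4839, 0.0273, 0.0397]
orientation: [-180.0, -0.0, 169.4]
force: [-0.2, 0.9, 0.1]
opening: 0.0006
gripper_force: 0.0
```

```bash
python3 -c "
from h2 import *
cv2.imwrite('pics/r12.png',rep([-66,-4.,-3.]))"
```

```text
tool [-187.9 -102.3] z 0.0399 F [ 0.9  0.2 -0.3] 23.2 seen [('D', array([258.6, 191.6])), ('L', array([237.3, 221.8]))]
pump [-65.5  -4.1  -2.4] res 0.01 corner x L/R [ -0.5 -10.7]
L to contact, tool mm: [-35.4 206.1]
R to contact, tool mm: [-26.4  -3.7]
```

Request:
apply_moves --deltas '[{"fingers": 0,"delta_pos": [-12,-3,0],"angular": [0,0,0]},{"fingers": 0,"delta_pos": [-20,-3,0],"angular": [0,0,0]},{"fingers": 0,"delta_pos": [-23,-3,0],"angular": [0,0,0]},{"fingers": 0,"delta_pos": [-25,-3,0],"angular": [0,0,0]},{"fingers": 0,"delta_pos": [-26.5,-3,0],"angular": [0,0,0]},{"fingers": 0,"delta_pos": [-28,-3,0],"angular": [0,0,0]},{"fingers": 0,"delta_pos": [-29.5,-3.5,0],"angular": [0,0,0]},{"fingers": 0,"delta_pos": [-31,-4,0],"angular": [0,0,0]},{"fingers": 0,"delta_pos": [-32.5,-4.5,0],"angular": [0,0,0]},{"fingers": 0,"delta_pos": [-34,-5,0],"angular": [0,0,0]}]'

```text
clock: 24.2
tool_pos: [0.5133, 0.0183, 0.0385]
orientation: [-179.9, -0.4, 169.5]
force: [-13.1, 5.4, 3.5]
opening: 0.0007
gripper_force: 6.8
```

Request:
apply_moves --deltas '[{"fingers": 0,"delta_pos": [-0.8,-0.4,0],"angular": [0,0,0]},{"fingers": 0,"delta_pos": [-1.6,-0.8,0],"angular": [0,0,0]},{"fingers": 0,"delta_pos": [-2.4,-1.2,0],"angular": [0,0,0]}]'

```text
clock: 24.5
tool_pos: [0.5151, 0.0165, 0.0384]
orientation: [-179.9, -0.4, 169.5]
force: [-12.0, 4.4, 4.4]
opening: 0.0003
gripper_force: 6.8
```

Request:
apply_moves --deltas '[{"fingers": 0,"delta_pos": [-0.8,-0.4,0],"angular": [0,0,0]},{"fingers": 0,"delta_pos": [-1.6,-0.8,0],"angular": [0,0,0]},{"fingers": 0,"delta_pos": [-2.4,-1.2,0],"angular": [0,0,0]}]'

```text
clock: 24.8
tool_pos: [0.5169, 0.0148, 0.0382]
orientation: [-179.8, -0.4, 169.5]
force: [-12.1, 6.1, 3.8]
opening: 0.0004
gripper_force: 6.9
```

Request:
apply_moves --deltas '[{"fingers": 0,"delta_pos": [-0.6,-0.3,0],"angular": [0,0,0]},{"fingers": 0,"delta_pos": [-1.2,-0.6,0],"angular": [0,0,0]}]'

```text
clock: 25.0
tool_pos: [0.5178, 0.0139, 0.0382]
orientation: [-179.8, -0.5, 169.5]
force: [-12.6, 4.9, 4.2]
opening: 0.0004
gripper_force: 6.9
```

Request:
apply_moves --deltas '[{"fingers": 0,"delta_pos": [-0.6,-0.3,0],"angular": [0,0,0]},{"fingers": 0,"delta_pos": [-1.2,-0.6,0],"angular": [0,0,0]}]'

```text
clock: 25.2
tool_pos: [0.5188, 0.0131, 0.0381]
orientation: [-179.8, -0.5, 169.5]
force: [-13.5, 4.3, 3.7]
opening: 0.0004
gripper_force: 7.0
```

Request:
apply_moves --deltas '[{"fingers": 0,"delta_pos": [-0.6,-0.3,0],"angular": [0,0,0]},{"fingers": 0,"delta_pos": [-1.2,-0.5,0],"angular": [0,0,0]}]'

```text
clock: 25.4
tool_pos: [0.5197, 0.0123, 0.0381]
orientation: [-179.8, -0.5, 169.5]
force: [-14.3, 4.8, 4.0]
opening: 0.0005
gripper_force: 7.0
```

Request:
apply_moves --deltas '[{"fingers": 0,"delta_pos": [-0.6,-0.3,0],"angular": [0,0,0]},{"fingers": 0,"delta_pos": [-1.2,-0.5,0],"angular": [0,0,0]}]'

```text
clock: 25.6
tool_pos: [0.5202, 0.0117, 0.0379]
orientation: [-179.8, -0.5, 169.5]
force: [-16.7, 8.3, 6.9]
opening: 0.0008
gripper_force: 9.2
```

```bash
python3 -c "
from h2 import *
cv2.imwrite('pics/r13.png',rep([-62,-4.,1]))"
```

```text
tool [-150.  -112.5] z 0.0379 F [-15.2   7.4   5. ] 25.65 seen [('D', array([258.6, 192.4]))]
[(np.int32(54), array([258.6, 192.4])), (np.int32(10), array([237.5, 222. ]))] {'D': array([258.1, 191.6]), 'L': array([238.5, 222.9]), 'R': array([311.6, 235.3])}
```

Request:
apply_moves --deltas '[{"fingers": 0,"delta_pos": [20,0,0],"angular": [0,0,0]},{"fingers": 0,"delta_pos": [30,20,0],"angular": [0,0,0]},{"fingers": 0,"delta_pos": [30,60,0],"angular": [0,0,0]},{"fingers": 0,"delta_pos": [30,105,0],"angular": [0,0,0]},{"fingers": 0,"delta_pos": [30,150,0],"angular": [0,0,0]},{"fingers": 0,"delta_pos": [30,190,0],"angular": [0,0,0]},{"fingers": 0,"delta_pos": [30,210,0],"angular": [0,0,0]},{"fingers": 0,"delta_pos": [30,210,0],"angular": [0,0,0]}]'

```text
clock: 26.45
tool_pos: [0.5351, 0.227, 0.0394]
orientation: [180.0, 0.0, 169.7]
force: [-0.7, -0.7, 0.3]
opening: 0.0005
gripper_force: 0.0
```

```bash
python3 -c "
from h2 import *
cv2.imwrite('pics/r14.png',rep([-63,-5.,1.]))"
```

```text
tool [-174.6  100.1] z 0.0392 F [ 0.2 -0.7  0.4] 26.5 seen [('D', array([258.6, 192.4])), ('R', array([312.1, 235.6]))]
pump [-63.4  -5.6   1.3] res 0.03 corner x L/R [-6.1 -0.7]
L to contact, tool mm: [-17.4  -2.3]
R to contact, tool mm: [ -22.1 -212.2]
```

Request:
apply_moves --deltas '[{"fingers": 0,"delta_pos": [-8,-2,0],"angular": [0,0,0]},{"fingers": 0,"delta_pos": [-13,-2,0],"angular": [0,0,0]},{"fingers": 0,"delta_pos": [-15,-2,0],"angular": [0,0,0]},{"fingers": 0,"delta_pos": [-16.5,-2,0],"angular": [0,0,0]},{"fingers": 0,"delta_pos": [-18,-2,0],"angular": [0,0,0]},{"fingers": 0,"delta_pos": [-19.5,-1.5,0],"angular": [0,0,0]},{"fingers": 0,"delta_pos": [-21,-1,0],"angular": [0,0,0]},{"fingers": 0,"delta_pos": [-22,-0.5,0],"angular": [0,0,0]},{"fingers": 0,"delta_pos": [-23,0,0],"angular": [0,0,0]},{"fingers": 0,"delta_pos": [-23.8,0.5,0],"angular": [0,0,0]}]'

```text
clock: 27.5
tool_pos: [0.5541, 0.2197, 0.0384]
orientation: [-179.8, -0.3, 169.5]
force: [-15.0, 4.1, 4.5]
opening: 0.0002
gripper_force: 7.6
```

Request:
apply_moves --deltas '[{"fingers": 0,"delta_pos": [-0.7,0.5,0],"angular": [0,0,0]},{"fingers": 0,"delta_pos": [-1.4,1,0],"angular": [0,0,0]}]'

```text
clock: 27.7
tool_pos: [0.5557, 0.2204, 0.0384]
orientation: [-179.8, -0.3, 169.5]
force: [-14.5, 4.0, 3.8]
opening: 0.0002
gripper_force: 7.6
```

Request:
apply_moves --deltas '[{"fingers": 0,"delta_pos": [-0.6,0.4,0],"angular": [0,0,0]},{"fingers": 0,"delta_pos": [-1.2,0.8,0],"angular": [0,0,0]}]'

```text
clock: 27.9
tool_pos: [0.5569, 0.221, 0.0384]
orientation: [-179.8, -0.3, 169.5]
force: [-14.8, 3.4, 4.0]
opening: 0.0004
gripper_force: 7.6
```

Request:
apply_moves --deltas '[{"fingers": 0,"delta_pos": [-0.6,0.4,0],"angular": [0,0,0]},{"fingers": 0,"delta_pos": [-1.2,0.7,0],"angular": [0,0,0]}]'

```text
clock: 28.1
tool_pos: [0.5581, 0.2215, 0.0383]
orientation: [-179.8, -0.4, 169.5]
force: [-14.7, 3.8, 5.2]
opening: 0.0003
gripper_force: 7.9
```

Request:
apply_moves --deltas '[{"fingers": 0,"delta_pos": [-0.5,0.3,0],"angular": [0,0,0]}]'

```text
clock: 28.2
tool_pos: [0.5587, 0.2217, 0.0383]
orientation: [-179.8, -0.4, 169.5]
force: [-15.5, 4.7, 3.8]
opening: 0.0002
gripper_force: 8.1
```

```bash
python3 -c "
from h2 import *
cv2.imwrite('pics/r15.png',rep([-61,-5.,-1.]))"
```

```text
tool [-150.  101.] z 0.0383 F [-14.6   4.9   3.5] 28.25 seen [('D', array([259.1, 190.8])), ('R', array([311., 236.]))]
pump [-61.   -5.2  -0.9] res 0.02 corner x L/R [ 0.8 -2.8]
L to contact, tool mm: [ 0.9 -0.2]
R to contact, tool mm: [   4.1 -210.1]
```

Request:
apply_moves --deltas '[{"fingers": 0,"delta_pos": [-0.6,0.3,0],"angular": [0,0,0]}]'

```text
clock: 28.35
tool_pos: [0.5588, 0.2217, 0.0382]
orientation: [-179.8, -0.4, 169.5]
force: [-18.0, 5.2, 6.3]
opening: 0.0003
gripper_force: 9.6
```

Request:
apply_moves --deltas '[{"fingers": 0,"delta_pos": [-0.6,0.3,0],"angular": [0,0,0]}]'

```text
clock: 28.45
tool_pos: [0.5588, 0.2218, 0.0381]
orientation: [-179.8, -0.5, 169.5]
force: [-20.0, 5.4, 6.3]
opening: 0.0004
gripper_force: 10.9
```

Request:
apply_moves --deltas '[{"fingers": 0,"delta_pos": [20,0,0],"angular": [0,0,0]},{"fingers": 0,"delta_pos": [30,-20,0],"angular": [0,0,0]},{"fingers": 0,"delta_pos": [30,-60,0],"angular": [0,0,0]},{"fingers": 0,"delta_pos": [30,-105,0],"angular": [0,0,0]},{"fingers": 0,"delta_pos": [30,-150,0],"angular": [0,0,0]},{"fingers": 0,"delta_pos": [30,-190,0],"angular": [0,0,0]},{"fingers": 0,"delta_pos": [30,-210,0],"angular": [0,0,0]},{"fingers": 0,"delta_pos": [30,-210,0],"angular": [0,0,0]}]'

```text
clock: 29.25
tool_pos: [0.4956, 0.0194, 0.0397]
orientation: [-180.0, -0.0, 169.4]
force: [0.9, -0.6, -0.1]
opening: 0.0005
gripper_force: 0.0
```

```bash
python3 -c "
from h2 import *
cv2.imwrite('pics/r16.png',rep([-61,-5.,-1.]))"
```

```text
tool [-174.9 -108. ] z 0.0399 F [ 0.6 -0.1  0.3] 29.3 seen [('D', array([259.1, 190.9])), ('L', array([238.7, 221.8]))]
pump [-61.3  -5.7  -0.5] res 0.01 corner x L/R [-0.2 -2.3]
L to contact, tool mm: [-23.1 207.9]
R to contact, tool mm: [-21.3  -2. ]
```

Request:
apply_moves --deltas '[{"fingers": 0,"delta_pos": [-8,-2,0],"angular": [0,0,0]},{"fingers": 0,"delta_pos": [-15,-2,0],"angular": [0,0,0]},{"fingers": 0,"delta_pos": [-18,-2,0],"angular": [0,0,0]},{"fingers": 0,"delta_pos": [-20,-2,0],"angular": [0,0,0]},{"fingers": 0,"delta_pos": [-21,-2,0],"angular": [0,0,0]},{"fingers": 0,"delta_pos": [-22,-2,0],"angular": [0,0,0]},{"fingers": 0,"delta_pos": [-23,-2,0],"angular": [0,0,0]},{"fingers": 0,"delta_pos": [-24,-2,0],"angular": [0,0,0]},{"fingers": 0,"delta_pos": [-25,-2.3,0],"angular": [0,0,0]},{"fingers": 0,"delta_pos": [-26,-2.6,0],"angular": [0,0,0]}]'

```text
clock: 30.3
tool_pos: [0.5189, 0.0146, 0.0389]
orientation: [-180.0, -0.3, 169.5]
force: [-10.3, 7.0, 4.3]
opening: 0.0002
gripper_force: 6.4
```

Request:
apply_moves --deltas '[{"fingers": 0,"delta_pos": [-0.6,-0.3,0],"angular": [0,0,0]},{"fingers": 0,"delta_pos": [-1.2,-0.6,0],"angular": [0,0,0]}]'

```text
clock: 30.5
tool_pos: [0.5195, 0.0138, 0.0387]
orientation: [-179.9, -0.3, 169.5]
force: [-10.9, 6.9, 4.4]
opening: 0.0006
gripper_force: 6.4
```

Request:
apply_moves --deltas '[{"fingers": 0,"delta_pos": [-0.6,-0.3,0],"angular": [0,0,0]},{"fingers": 0,"delta_pos": [-1.2,-0.6,0],"angular": [0,0,0]}]'

```text
clock: 30.7
tool_pos: [0.5203, 0.0129, 0.0387]
orientation: [-179.9, -0.3, 169.5]
force: [-11.3, 8.4, 3.9]
opening: 0.0006
gripper_force: 6.6
```

Request:
apply_moves --deltas '[{"fingers": 0,"delta_pos": [-0.6,-0.2,0],"angular": [0,0,0]}]'

```text
clock: 30.8
tool_pos: [0.5205, 0.0126, 0.0386]
orientation: [-179.9, -0.3, 169.5]
force: [-13.8, 9.5, 4.9]
opening: 0.0005
gripper_force: 8.0
```

Request:
apply_moves --deltas '[{"fingers": 0,"delta_pos": [-0.6,-0.2,0],"angular": [0,0,0]}]'

```text
clock: 30.9
tool_pos: [0.5205, 0.0123, 0.0384]
orientation: [-179.9, -0.4, 169.5]
force: [-14.9, 11.3, 4.7]
opening: 0.0008
gripper_force: 9.0
```

Request:
apply_moves --deltas '[{"fingers": 0,"delta_pos": [20,0,0],"angular": [0,0,0]},{"fingers": 0,"delta_pos": [30,20,0],"angular": [0,0,0]},{"fingers": 0,"delta_pos": [30,60,0],"angular": [0,0,0]},{"fingers": 0,"delta_pos": [30,105,0],"angular": [0,0,0]},{"fingers": 0,"delta_pos": [30,150,0],"angular": [0,0,0]},{"fingers": 0,"delta_pos": [30,190,0],"angular": [0,0,0]},{"fingers": 0,"delta_pos": [30,208,0],"angular": [0,0,0]},{"fingers": 0,"delta_pos": [30,208,0],"angular": [0,0,0]}]'

```text
clock: 31.7
tool_pos: [0.5338, 0.2247, 0.0395]
orientation: [180.0, 0.0, 169.7]
force: [-0.2, -1.0, -0.2]
opening: 0.0004
gripper_force: 0.0
```

```bash
python3 -c "
from h2 import *
cv2.imwrite('pics/r17.png',rep([-61,-5.,0.]))"
```

```text
tool [-175.5   97.7] z 0.0393 F [-0.6  0.1  0.3] 31.75 seen [('D', array([259. , 191.1])), ('R', array([311.8, 235.4]))]
pump [-60.9  -5.8   0.2] res 0.01 corner x L/R [-1.3 -0.5]
L to contact, tool mm: [-22.8   1.3]
R to contact, tool mm: [ -23.5 -208.7]
```

Request:
apply_moves --deltas '[{"fingers": 0,"delta_pos": [-10,1,0],"angular": [0,0,0]},{"fingers": 0,"delta_pos": [-17,1,0],"angular": [0,0,0]},{"fingers": 0,"delta_pos": [-20,1,0],"angular": [0,0,0]},{"fingers": 0,"delta_pos": [-21.5,1,0],"angular": [0,0,0]},{"fingers": 0,"delta_pos": [-22.5,1,0],"angular": [0,0,0]},{"fingers": 0,"delta_pos": [-23.5,1,0],"angular": [0,0,0]},{"fingers": 0,"delta_pos": [-24.5,1,0],"angular": [0,0,0]},{"fingers": 0,"delta_pos": [-25.5,1.2,0],"angular": [0,0,0]},{"fingers": 0,"delta_pos": [-26.5,1.5,0],"angular": [0,0,0]},{"fingers": 0,"delta_pos": [-27.3,1.8,0],"angular": [0,0,0]}]'

```text
clock: 32.75
tool_pos: [0.5566, 0.2186, 0.0386]
orientation: [-179.9, -0.3, 169.5]
force: [-15.3, 5.9, 4.5]
opening: 0.0003
gripper_force: 8.1
```

Request:
apply_moves --deltas '[{"fingers": 0,"delta_pos": [-0.7,0.3,0],"angular": [0,0,0]}]'

```text
clock: 32.85
tool_pos: [0.5571, 0.2188, 0.0386]
orientation: [-179.8, -0.3, 169.5]
force: [-16.5, 4.8, 4.3]
opening: 0.0002
gripper_force: 8.4
```

Request:
apply_moves --deltas '[{"fingers": 0,"delta_pos": [-0.6,0.3,0],"angular": [0,0,0]}]'

```text
clock: 32.95
tool_pos: [0.5576, 0.219, 0.0385]
orientation: [-179.8, -0.3, 169.5]
force: [-16.2, 5.3, 5.3]
opening: 0.0007
gripper_force: 8.5
```

Request:
apply_moves --deltas '[{"fingers": 0,"delta_pos": [-0.4,0.3,0],"angular": [0,0,0]}]'

```text
clock: 33.05
tool_pos: [0.5579, 0.2191, 0.0385]
orientation: [-179.8, -0.3, 169.5]
force: [-17.4, 4.7, 5.3]
opening: 0.0002
gripper_force: 8.7
```

Request:
apply_moves --deltas '[{"fingers": 0,"delta_pos": [-0.4,0.2,0],"angular": [0,0,0]}]'

```text
clock: 33.15
tool_pos: [0.558, 0.2192, 0.0384]
orientation: [-179.8, -0.4, 169.5]
force: [-18.7, 5.4, 5.6]
opening: 0.0006
gripper_force: 9.4
```

Request:
apply_moves --deltas '[{"fingers": 0,"delta_pos": [30,0,0],"angular": [0,0,0]},{"fingers": 0,"delta_pos": [60,-20,-30],"angular": [0,0,0]},{"fingers": 0,"delta_pos": [75,-60,-60],"angular": [0,0,0]},{"fingers": 0,"delta_pos": [75,-105,-80],"angular": [0,0,0]},{"fingers": 0,"delta_pos": [75,-150,-100],"angular": [0,0,0]},{"fingers": 0,"delta_pos": [75,-195,-100],"angular": [0,0,0]},{"fingers": 0,"delta_pos": [75,-240,-100],"angular": [0,0,0]},{"fingers": 0,"delta_pos": [70,-285,-100],"angular": [0,0,0]},{"fingers": 0,"delta_pos": [60,-330,-100],"angular": [0,0,0]},{"fingers": 0,"delta_pos": [60,-330,-100],"angular": [0,0,0]}]'

```text
clock: 34.15
tool_pos: [0.4431, -0.098, 0.1398]
orientation: [-180.0, 0.0, 169.3]
force: [0.2, 0.6, -0.7]
opening: 0.0002
gripper_force: 0.0
```

```bash
python3 - <<'E'
from h2 import *
im=rep([-61,-5.,0.])
im=rep([-61,-5.,0.])
cv2.imwrite('pics/f1.png',cv2.resize(im[150:270,190:370],None,fx=4.4,fy=4.4,interpolation=cv2.INTER_CUBIC))
E
```

```text
tool [-206.  -232.6] z 0.1398 F [-0.4  0.5 -0.7] 34.2 seen [('D', array([259.1, 190.7])), ('L', array([239.1, 221.9])), ('R', array([311.4, 235.2]))]
pump [-60.2  -5.5   0.1] res 0.11 corner x L/R [-0.3  0. ]
L to contact, tool mm: [-54.2 332. ]
R to contact, tool mm: [-54.5 122. ]
tool [-206.  -231.3] z 0.1397 F [ 0.2 -0.2 -0. ] 34.25 seen [('D', array([259.1, 190.7])), ('L', array([239. , 221.9])), ('R', array([311.4, 235.1]))]
pump [-60.1  -5.3   0.1] res 0.1 corner x L/R [-0.3  0.1]
L to contact, tool mm: [-54.3 330.9]
R to contact, tool mm: [-54.7 120.9]
```

View pics/f1.png

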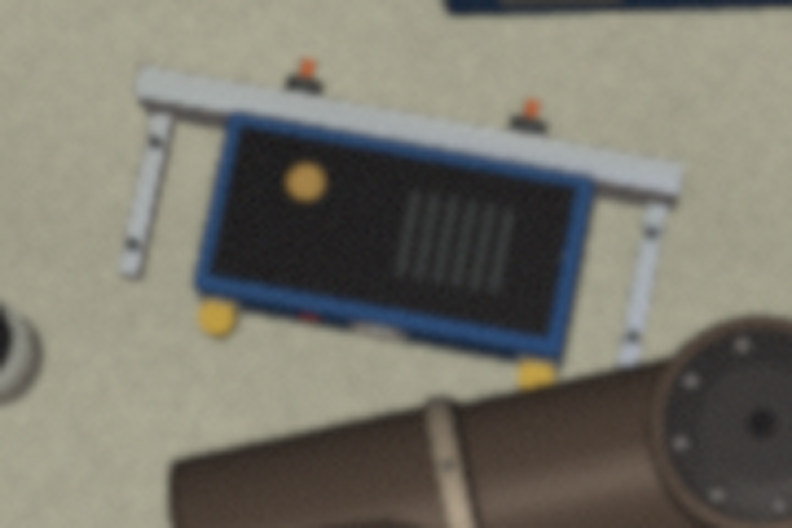

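The pump sits flush along the fence, with both orange buffer tails out behind at (308,68) and (532,108). It is square to within 0.1° and 5 mm off the middle. I'm handing it in.

```bash
python3 -c "
from plant import ctrl
print(ctrl.close_job())"
```

```text
the job is handed in; nothing more can be done
None
```

The pump is docked flush and square and the job is handed in: by camera both rear ends are within about 0.5 mm of the fence and it is 5 mm off the middle, the highest push I read was about 21.7 N (sampled only at the end of each move, limit 22 N), and no verdict came back.

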